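Shut the leak tester's hatch and lock its quarter-turn fastener

ROBOT

A 7-joint arm with a two-finger parallel gripper is mounted at the origin on the work surface. World frame = base frame: x ahead of the robot, y to its left, z up, the work surface at z = 0. Lengths are in mm, angles in degrees, forces in N, time in s.
With the tool pointing down it reaches from about 425 to 975 mm from the base axis. Payload 16.7 kg.
Tool frame: the origin (TCP) lies at the very end of the fingers, on their centre line; the grasp point (between the pads) lies grasp_offset behind it (grasp_offset is the distance from the TCP to the grasp point, in mm); z points along the fingers, x is the direction in which the jaws open and shut, and the axes are right-handed (so a half turn about z gives the same grasp; the last joint's range is limited). The gripper opens to 85 mm and grips with 20 to 120 N. Pads are 22 mm wide; open, the fingers measure 114 mm over their backs; the gripper's body (76 mm by 85 mm) begins 54 mm behind the grasp point. The pads swing forward as they close: fully open they stand 13 mm farther back than shut.
Start: joints at [64.257, 24.414, 4.234, 92.017, -1.954, 63.644, -3.845], TCP at [199.316, -644.864, 231.302] pointing down, gripper open.
Joint ranges: [-163.25, 163.25], [-28.42, 122.38], [-70.27, 78.77], [12.13, 141.07], [-58.53, 238.53], [9.26, 117.41], [-156.51, 156.51]. Speed limits (degrees/s): [108.29, 108.29, 136.94, 136.94, 172.46, 172.46, 172.46].

INTERFACE

Orientations are given as [roll, pitch, yaw] about the fixed x, y, z axes, in that order (R = Rz(yaw) Ry(pitch) Rx(roll)).
In Python, from bench import get_obs, read_camera, job_done, grasp_offset gives the robot as it stands.
- The arm moves only by the tool play_rows, never from a script. Its argument "series" is a list of rows, each a list of 6 numbers: the shift along the tool's x, y, z in mm, then the turn, a rotation vector about the tool's x, y, z in rad. In form: [[tx, ty, tz, ax, ay, az], ...]. A call has 1 to 12 rows; each row shifts and turns the pose as measured when the row begins, along the tool's axes as they then stand; what a row does not reach is not made up. A row lasts 1/8 s, in which the tool goes at most 62.5 mm and 10.7 degrees, less where a joint would pass 70% of its speed; a pose out of reach is approached as far as the arm can. A call with a gripper value outside its range is refused whole. "hand" is the closure, from -1 (fully open) to 1 (shut), set as the call begins (left out, the last holds). The fingers move at their own pace and stop on an object; "grip_force" is the grip in N (left out, the last holds). Time passes only in rows, so rows that do not move let the fingers close. It gives the time, the measured TCP pose, the force and the opening at its end, in the units of the state.
- get_obs(): the state, without advancing time (a new reading comes with each control period).
- read_camera(name): name is "scene" or "top" or "wrist"; returns a dict with "color" (400x640x3 uint8, red, green, blue), "range_z" (400x640 float32, mm along the optical axis (not along the pixel's ray), 0 where there is no reading), "vertical_fov" (degrees; the focal length in pixels is half the picture's height over the tangent of half this angle, whatever the lens; pixels are square), "cx", "cy" (the principal point, pixels), "pose" (4x4, takes a point from camera to world coordinates); the wrist camera has in their place "mount" (4x4, takes a point from camera to tool coordinates, whose origin is the TCP and whose axes are the tool frame's). Camera axes: x right, y down, z forward; pixel columns grow to the right and rows downward; lengths in mm; the calibration is good to about 2 mm. A picture is of the moment at which its call begins: read the wrist's pose just before it.
- job_done(): hands the job in, once; it reports no verdict.
The state is a dict: "time_s": time; "q": joint angles; "dq": joint speeds; "tau": joint torques, N m; "position": TCP position; "tool_rot": TCP orientation; "wrist_force": force on the tool from outside, world axes, zero at the start; "ft_torque": the same for the moment, N m; "opening": finger opening in mm.
Only numpy, scipy, OpenCV 4.12 (cv2) and the standard library are available. Lean on these libraries where they do the work, as an engineer would, in place of code of your own. Each camera call takes 0.05 s, during which the arm holds its last target.

TASK

On the watchmaker's bench, push the leak tester's sliding hatch fully shut by its upright bar. Then set a fingertip in the slot of the round quarter-turn fastener and turn it clockwise as far as it goes, so that its tongue lies over the edge of the hatch and locks it. Only push, pick nothing up, leave the small things on the bench and on the tester standing where they are, and finish with the hand clear.

Things in the scene. Friction and masses are not known exactly. Their poses are not given: they have to be found in the camera images.
- tester: the leak tester, a low grey box fixed to the table: 210 mm (its x) by 350 mm (its y), deck 60 mm above the table; origin at the centre of its underside. The hatch slides on the deck along the tester's y, shutting towards -y, between two rails 10 mm high, their inner faces 54 mm either side of the middle. The fastener stands on the deck at x 0, y -120 mm.
- hatch (a joint): opening of the hatch in m: 0 = fully shut against its stop, at most 0.075; it starts 0.04 to 0.07 open, stays where it is left, and takes about 1.5 to 3 N to slide. It is an aluminium plate 104 mm wide, 120 mm long (along y) and 8 mm thick, its top 68.5 mm above the table.
- bar_face (a point): middle of the outer (+y) face of the hatch's upright bar, where it is pushed towards the tester's -y; 80 mm above the table; axes as the tester's. The bar is 90 mm wide (x), 12 mm thick (y) and its top is 93 mm above the table; beyond it (+y) lies the bare deck, 60 mm above the table, with at least 50 mm of it at the widest opening.
- fastener (a joint): angle of the fastener in rad, growing clockwise seen from above: 0 = open (tongue along the tester's -x), 1.571 = locked, at its stop (tongue along the tester's +y, over the hatch). It starts between 0 and 0.35, stays where it is left, and takes about 0.1 N m to turn.
- slot (a point): the slot in the top of the fastener, between two dark upright cheeks. The point lies on the turning axis at the slot's floor, 77.5 mm above the table, and turns with it; x axis along the slot (-x towards the tongue), z up. The slot is 34 mm wide, 18 mm deep, 72 mm long, open at both ends; the cheeks' outside fits a circle of 88 mm, their tops are 95.5 mm above the table.
- tongue_tip (a point): end of the fastener's tongue, top face, 62 mm from the turning axis; the tongue is 22 mm wide and 6 mm thick, part of a steel disc 84 mm across under the cheeks; both have their tops level with the slot's floor
- holder: bystander, leave alone: small steel movement holder, a plain cylinder 24 mm across and 18 mm high, standing on the tester's deck beside the far guide rail; origin at the centre of its underside
- oil_pot: bystander, leave alone: black oil pot, 26 mm across and 16 mm high, standing on the tester's deck beyond the fastener; origin at the centre of its underside
- case_back: bystander, leave alone: steel case back, a disc 26 mm across and 6 mm thick, lying on the tester's deck beside the near guide rail; origin at the centre of its underside
- watch_head: bystander, leave alone: steel watch head, 42 mm across, 10 mm thick, lying on the table to the left; origin at the centre of its underside
- loupe: bystander, leave alone: black eyeglass, a truncated cone 34 mm across and 30 mm high, on the table to the left; origin at the centre of its underside
- parts_dish: bystander, leave alone: glass dish, 70 mm across and 22 mm high, on the table to the right; origin at the centre of its underside
- driver: bystander, leave alone: screwdriver 120 mm long, lying on the table to the right; origin under its middle

How it is judged:
By the outcome, as a careful person would: the job done as asked, in the order asked, and still so for the second after the job is handed in, with the robot touching nothing.
It also fails if it takes over 42 s, if anything falls off the work surface, if the arm or the gripper's body presses on something with over 40 N, if the wrist force passes 120 N, or if a joint passes its speed limit or range.

## Working session

There is one attempt and no reset: what is moved stays moved. The work goes in short steps, Python scripts to look and compute and a tool call to move; the robot and the scene stay as the last step left them, time stands still between calls to the robot, and variables do not carry over. Pictures are saved under pics/ and viewed, and the job is handed in when it is done.

Besides the shell and the picture viewer there is one more tool, called as name([rows], argument=value, ...), one row to a line, values as JSON. play_rows: Moves the arm, as the interface text tells. Its arguments: {"type":"object","properties":{"series":{"type":"array","items":{"type":"array","items":{"type":"number"}}},"hand":{"type":"number"},"grip_force":{"type":"number"}},"required":["series"]}

```bash
mkdir -p pics; ls
cat > h.py <<'E'
import numpy as np, cv2
from bench import get_obs, read_camera, job_done, grasp_offset
from scipy.spatial.transform import Rotation as R
E
python3 - <<'E'
from h import *
o=get_obs()
for k in ['time_s','position','tool_rot','wrist_force','opening']: print(k,o[k])
print(grasp_offset)
for n in ['scene','top']:
    d=read_camera(n); np.savez(n+'0.npz',**d)
    cv2.imwrite(f'pics/{n}0.png',d['color'][:,:,::-1]); print(n,d['vertical_fov'],d['cx'],d['cy'],np.round(d['pose'],3).tolist())
E
```

```text
pics
time_s 0.0
position [ 199.18649126 -644.51818462  230.61155651]
tool_rot [ 1.79996078e+02  7.25920807e-02 -7.28289788e+01]
wrist_force [0.70047975 0.54787363 0.32060077]
opening 85.30711379841328
18.700000000000003
scene 55.89372442179564 318.2302860772945 194.34969691323292 [[0.818, 0.475, -0.324, 864.139], [0.575, -0.679, 0.457, -432.126], [-0.003, -0.56, -0.829, 879.749], [0.0, 0.0, 0.0, 1.0]]
top 50.15134041558743 321.41227479942273 200.83423726505583 [[-0.0, -0.992, 0.128, 417.839], [-1.0, -0.002, -0.018, 19.606], [0.018, -0.128, -0.992, 1233.233], [0.0, 0.0, 0.0, 1.0]]
```

View pics/scene0.png

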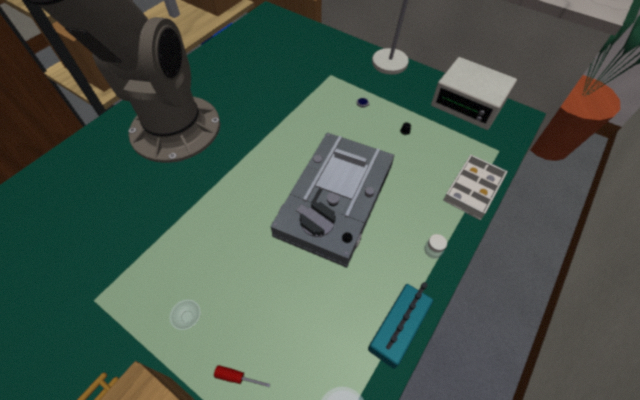

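View pics/top0.png

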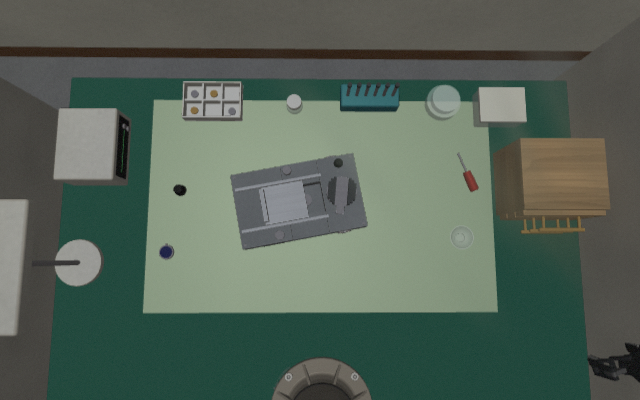

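```bash
cat >> h.py <<'E'
def f_of(d): return 200/np.tan(np.radians(float(d['vertical_fov']))/2)
def ray(d,uv,z):
    uv=np.atleast_2d(uv).astype(float);f=f_of(d);P=np.asarray(d['pose'])
    v=np.c_[(uv[:,0]-d['cx'])/f,(uv[:,1]-d['cy'])/f,np.ones(len(uv))]@P[:3,:3].T
    c=P[:3,3]; return c+v*((z-c[2])/v[:,2])[:,None]
def cloud(d):
    v,u=np.mgrid[0:400,0:640];z=d['range_z'];f=f_of(d);P=np.asarray(d['pose'])
    p=np.stack([(u-d['cx'])/f*z,(v-d['cy'])/f*z,z],-1)
    return p@P[:3,:3].T+P[:3,3]
E
python3 - <<'E'
from h import *
d=dict(np.load('top0.npz'));
c=d['color'][140:260,220:380,::-1]; cv2.imwrite('pics/topcrop.png',cv2.resize(c,None,fx=5,fy=5,interpolation=cv2.INTER_CUBIC))
s=dict(np.load('scene0.npz'));
c=s['color'][125:270,265:400,::-1]; cv2.imwrite('pics/scrop.png',cv2.resize(c,None,fx=4,fy=4,interpolation=cv2.INTER_CUBIC))
for n,D in(('top',d),('scene',s)):
    p=cloud(D); z=p[...,2]
    sub=p[(p[...,0]>450)&(p[...,0]<850)&(abs(p[...,1])<350)]
    print(n,np.histogram(sub[:,2],bins=np.arange(-20,120,4)))
    m=((z>45)&(z<120)&(p[...,0]>400)&(p[...,0]<800)&(abs(p[...,1])<300)).astype(np.uint8)
    n_,l,st,ce=cv2.connectedComponentsWithStats(m); print(st[1:][st[1:,4]>300])
    k=1+np.argmax(st[1:,4]); mm=(l==k)
    q=p[mm][:,:2].astype(np.float32); r=cv2.minAreaRect(q); print(r, np.median(p[mm][:,2]))
E
```

```text
top (array([    0,     0,    20,  1397, 10331,  9333,  1014,   104,   119,
         294,   219,   112,   129,   107,    85,    98,    89,    82,
         620,  3334,  1844,  1154,   840,   303,   291,    50,    11,
         133,   282,    75,     1,     0,     0,     0]), array([-20, -16, -12,  -8,  -4,   0,   4,   8,  12,  16,  20,  24,  28,
        32,  36,  40,  44,  48,  52,  56,  60,  64,  68,  72,  76,  80,
        84,  88,  92,  96, 100, 104, 108, 112, 116]))
[[ 230  153  138   96 9015]]
((573.1673583984375, 62.48638916015625), (220.6303253173828, 350.2611389160156), 10.7462797164917) 60.6064149087872
scene (array([    0,     0,     0,     8,  4692, 21352,  1626,   126,   114,
         192,   326,   127,   202,   177,   123,   172,   171,   251,
         160,  1646,  3218,   464,  1424,   230,   456,   123,    71,
          82,   313,   224,     0,     0,     0,     0]), array([-20, -16, -12,  -8,  -4,   0,   4,   8,  12,  16,  20,  24,  28,
        32,  36,  40,  44,  48,  52,  56,  60,  64,  68,  72,  76,  80,
        84,  88,  92,  96, 100, 104, 108, 112, 116]))
[[ 271  133  124  129 8530]]
((570.792236328125, 62.925445556640625), (219.28981018066406, 351.9010925292969), 11.194344520568848) 61.98664878993287
```

View pics/topcrop.png

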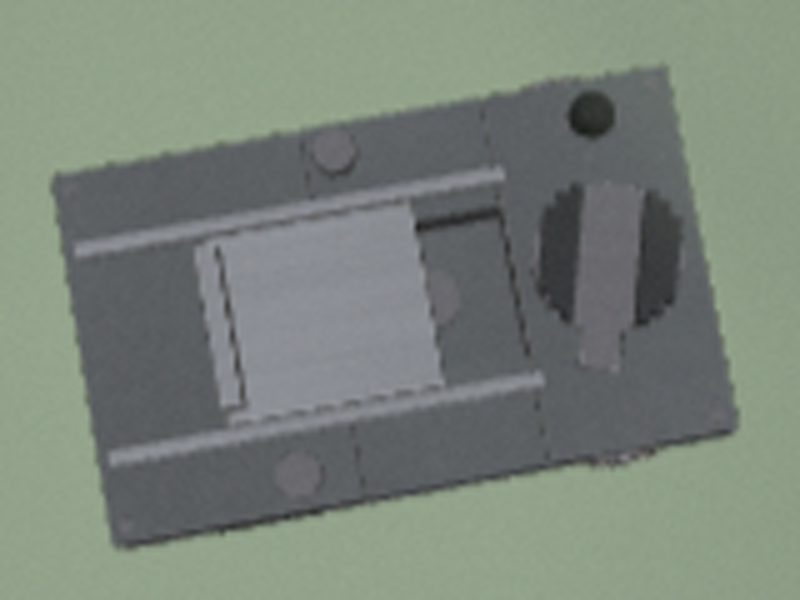

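View pics/scrop.png

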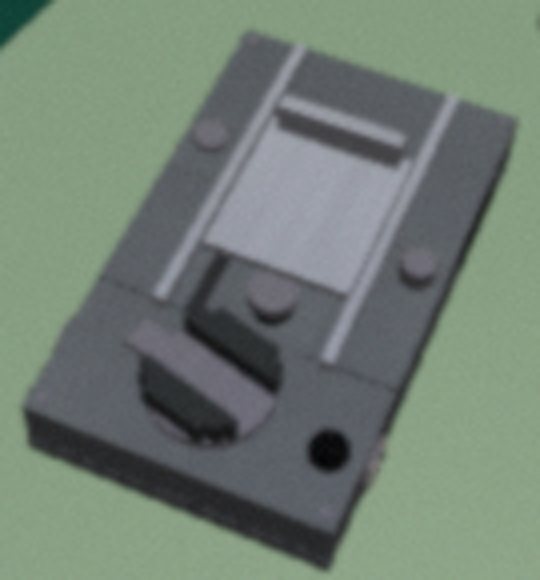

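Run:
```python
from h import *
d=dict(np.load('top0.npz')); s=dict(np.load('scene0.npz'))
T=lambda L,z:ray(d,[((u+.5)/5-.5+220,(v+.5)/5-.5+140) for u,v in L],z)
S=lambda L,z:ray(s,[((u+.5)/4-.5+265,(v+.5)/4-.5+125) for u,v in L],z)
def fit(C,ob):
    a=np.array(C)[:,:2]; c=a.mean(0); m=np.array(ob,float); 
    H=(m-m.mean(0)).T@(a-c); yaw=np.arctan2(H[0,1]-H[1,0],H[0,0]+H[1,1])
    Rm=np.array([[np.cos(yaw),-np.sin(yaw)],[np.sin(yaw),np.cos(yaw)]])
    t=c-Rm@m.mean(0); print('yaw',np.degrees(yaw),'c',t,'res',np.round(a-(m@Rm.T+t),1).tolist()); return Rm,t
ob=[(105,175),(105,-175),(-105,-175),(-105,175)]
Rt,tt=fit(T([(55,175),(665,68),(737,430),(118,545)],60),ob)
Rs,ts=fit(S([(515,120),(332,545),(27,408),(250,30)],60),ob)
loc=lambda P,Rm,t:np.round((P[:,:2]-t)@Rm,1)
print('top bar top corners +y',loc(T([(194,247),(222,408)],93),Rt,tt))
print('top bar top corners -y',loc(T([(216,245),(243,405)],93),Rt,tt))
print('hatch front edge',loc(T([(412,203),(443,385)],68.5),Rt,tt))
print('scene bar +y',loc(S([(287,93),(407,135)],93),Rs,ts), 'front',loc(S([(203,243),(347,295)],68.5),Rs,ts))
print('fast slot ends',loc(T([(612,182),(601,370)],77.5),Rt,tt))
print('scene slot corners',loc(S([(125,340),(150,318)],77.5),Rs,ts))
print('cheeks top: ',loc(T([(540,250),(684,250)],95.5),Rt,tt))
print('holder',loc(T([(335,153)],78),Rt,tt),'caseback',loc(T([(298,475)],66),Rt,tt),'pot',loc(T([(592,113)],76),Rt,tt))
print(Rt@[0,-120]+tt, Rs@[0,-120]+ts)
```

```text
yaw 10.52499235474557 c [571.4475725   61.51518406] res [[-0.3, -1.8], [-2.0, 2.1], [0.7, 2.8], [1.7, -3.1]]
yaw 10.64001141295085 c [572.42609245  61.82368082] res [[-3.6, -1.2], [0.4, -4.0], [2.4, 3.4], [0.8, 1.8]]
top bar top corners +y [[ 44.6 100.8]
 [-43.8 100.5]]
top bar top corners -y [[ 43.6  89. ]
 [-44.3  89.2]]
hatch front edge [[ 51.6 -19. ]
 [-50.8 -17.7]]
scene bar +y [[-45.1 104.4]
 [ 43.  103.4]] front [[-52.3 -18.4]
 [ 49.4 -17.5]]
fast slot ends [[  41.7 -129.1]
 [ -59.2 -103.6]]
scene slot corners [[ -62.9 -111.9]
 [ -55.8  -90.7]]
cheeks top:  [[   9.   -82.1]
 [  -5.  -158.5]]
holder [[84.9 17.7]] caseback [[-84.6  68.7]] pot [[  82.  -125.7]]
[593.36730084 -56.46585471] [594.58261883 -56.11311724]
```

play_rows([
  [-33,-44,0,0,0,0],
  [-33,-44,0,0,0,0],
  [-33,-44,0,0,0,0],
  [-33,-44,0,0,0,0],
  [-33,-44,0,0,0,0],
  [-33,-44,0,0,0,0],
], hand=1, grip_force=40)

```text
time_s: 0.85
position: [394.9, -372.2, 228.4]
tool_rot: [179.9, 0.2, -73.2]
wrist_force: [1.5, -0.9, 0.4]
opening: 0.1
```

```bash
cat >> h.py <<'E'
TC=np.array([572.,61.7]); TY=10.6
def tw(x,y):
    a=np.radians(TY);return TC+np.array([x*np.cos(a)-y*np.sin(a),x*np.sin(a)+y*np.cos(a)])
def plan(xl,yl,z,yaw):
    "delta in current tool frame to reach tester-local xl,yl, height z, tool down with yaw"
    o=get_obs();p=np.array(o['position']);r=R.from_euler('xyz',o['tool_rot'],degrees=True)
    g=R.from_euler('xyz',[180,0,yaw],degrees=True);w=np.r_[tw(xl,yl),z]
    l=np.r_[p[:2]-TC];a=np.radians(TY)
    print('t',o['time_s'],'p',np.round(p,1),'rpy',np.round(o['tool_rot'],1),'loc',np.round([l@[np.cos(a),np.sin(a)],l@[-np.sin(a),np.cos(a)]],1),'F',np.round(o['wrist_force'],1),'op',round(o['opening'],1),'q',np.round(o['q'],0))
    print('target',np.round(w,1),'tool delta',np.round(r.inv().apply(w-p),1),'rotvec',np.round((r.inv()*g).as_rotvec(),3))
E
python3 -c "
from h import *
plan(0,150,231,-79.4)"
```

```text
t 0.85 p [ 394.9 -372.2  228.4] rpy [179.9   0.2 -73.2] loc [-253.9 -393.9] F [ 1.5 -0.9  0.4] op 0.1 q [ 40.  13.  -4. 109.   1.  59. -38.]
target [544.4 209.1 231. ] tool delta [-513.5 -310.9   -1.7] rotvec [0.003 0.003 0.108]
```

play_rows([
  [-46,-28,-1,0,0,0.01],
  [-46,-28,-1,0,0,0.01],
  [-46,-28,0,0,0,0.01],
  [-46,-28,0,0,0,0.01],
  [-46,-28,0,0,0,0.01],
  [-46,-28,0,0,0,0.01],
  [-46,-28,0,0,0,0.01],
  [-46,-28,0,0,0,0.01],
  [-46,-28,0,0,0,0.01],
  [-46,-28,0,0,0,0.01],
])

```text
time_s: 2.1
position: [556.6, 159.3, 230.3]
tool_rot: [179.8, 0.1, -79.2]
wrist_force: [0.6, -1.0, 1.0]
opening: -0.2
```

```bash
python3 -c "
from h import *
plan(0,150,150,-79.4)"
```

```text
t 2.1 p [556.6 159.3 230.3] rpy [ 1.798e+02  1.000e-01 -7.920e+01] loc [ 2.8 98.8] F [ 0.6 -1.   1. ] op -0.2 q [  -2.   17.  -25.  103.    8.   61. -109.]
target [544.4 209.1 150. ] tool delta [-51.    2.3  80.4] rotvec [0.003 0.002 0.004]
```

play_rows([
  [-52,2,0,0,0,0],
  [-2,1,45,0,0,0],
  [0,0,38,0,0,0],
  [0,0,0,0,0,0],
])

```text
time_s: 2.6
position: [542.2, 219.4, 144.7]
tool_rot: [179.8, 0.3, -78.8]
wrist_force: [0.6, 0.4, 1.0]
opening: -0.3
```

```bash
python3 -c "
from h import *
plan(0,130,71,-79.4)
d=read_camera('wrist');np.savez('w1.npz',**d);cv2.imwrite('pics/w1.png',d['color'][:,:,::-1]);print(d['mount'].round(3).tolist(),d['vertical_fov'])
"
```

```text
t 2.6 p [542.2 219.4 144.7] rpy [179.8   0.3 -78.8] loc [ -0.3 160.4] F [0.6 0.4 1. ] op -0.3 q [  -8.   23.  -25.  107.   12.   52. -118.]
target [548.1 189.5  71. ] tool delta [30.8 -0.3 73.6] rotvec [0.004 0.005 0.01 ]
[[1.0, 0.0, -0.001, 1.699], [0.0, 0.963, 0.271, -69.269], [0.001, -0.271, 0.963, -142.502], [0.0, 0.0, 0.0, 1.0]] 66.32244372899224
```

View pics/w1.png

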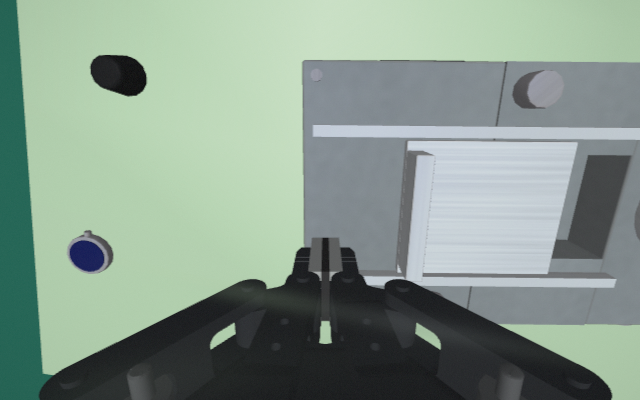

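play_rows([
  [14,0,30,0,0,0.005],
  [0,0,27,0,0,0],
  [0,0,12,0,0,0],
  [0,0,0,0,0,0],
])

```text
time_s: 3.15
position: [550.3, 206.2, 82.8]
tool_rot: [-179.6, 0.3, -79.3]
wrist_force: [0.0, -0.3, 0.3]
opening: 0.0
```

```bash
python3 -c "
from h import *
plan(0,120,71,-79.4)
"
```

```text
t 3.15 p [550.3 206.2  82.8] rpy [-179.6    0.3  -79.3] loc [  5.3 146.1] F [ 0.  -0.3  0.3] op 0.0 q [  -8.   28.  -24.  110.   15.   45. -119.]
target [549.9 179.7  71. ] tool delta [26.1  5.4 11.7] rotvec [-0.007  0.006  0.002]
```

play_rows([
  [8,5,11,0,0,0],
  [10,0,0,0,0,0],
  [8,0,0,0,0,0],
  [6,0,0,0,0,0],
  [6,0,0,0,0,0],
  [6,0,0,0,0,0],
])

```text
time_s: 3.9
position: [555.1, 160.0, 73.8]
tool_rot: [-179.4, 0.4, -79.3]
wrist_force: [-0.5, 1.4, -1.0]
opening: -0.1
```

```bash
python3 -c "
from h import *
plan(0,60,71,-79.4)
"
```

```text
t 3.9 p [555.1 160.   73.8] rpy [-179.4    0.4  -79.3] loc [ 1.5 99.7] F [-0.5  1.4 -1. ] op -0.1 q [  -4.   28.  -23.  111.   15.   43. -115.]
target [561.  120.7  71. ] tool delta [39.7  1.6  2.5] rotvec [-0.01   0.007  0.002]
```

play_rows([
  [6,0,0,0,0,0],
  [6,0,0,0,0,0],
  [6,0,0,0,0,0],
  [6,0,0,0,0,0],
  [5,0,0,0,0,0],
  [5,0,0,0,0,0],
])

```text
time_s: 4.65
position: [561.9, 124.4, 73.7]
tool_rot: [-179.4, 0.4, -79.3]
wrist_force: [-2.3, 5.0, 1.4]
opening: 0.1
```

```bash
python3 -c "
from h import *
plan(0,60,71,-79.4)
"
```

```text
t 4.65 p [561.9 124.4  73.7] rpy [-179.4    0.4  -79.3] loc [ 1.6 63.5] F [-2.3  5.   1.4] op 0.1 q [  -0.   28.  -23.  112.   15.   43. -111.]
target [561.  120.7  71. ] tool delta [3.5 1.6 2.7] rotvec [-0.01   0.007  0.003]
```

play_rows([
  [4,0,0,0,0,0],
  [4,0,0,0,0,0],
])

```text
time_s: 4.9
position: [561.9, 124.1, 73.9]
tool_rot: [-179.4, 0.9, -78.9]
wrist_force: [-7.1, 24.1, -1.5]
opening: -0.3
```

play_rows([
  [4,0,0,0,0,0],
  [4,0,0,0,0,0],
])

```text
time_s: 5.15
position: [561.7, 124.3, 74.0]
tool_rot: [-179.3, 1.4, -78.5]
wrist_force: [-6.5, 20.4, 0.1]
opening: -0.2
```

```bash
python3 -c "
from h import *
plan(0,60,71,-79.4)
"
```

```text
t 5.15 p [561.7 124.3  74. ] rpy [-179.3    1.4  -78.5] loc [ 1.4 63.4] F [-6.5 20.4  0.1] op -0.2 q [   1.   28.  -24.  112.   14.   43. -109.]
target [561.  120.7  71. ] tool delta [3.5 1.5 2.9] rotvec [-0.012  0.024  0.015]
```

play_rows([
  [-12,0,0,0,0,0],
  [-8,0,-20,0,0,0],
  [0,0,-45,0,-0.02,0.015],
  [0,0,-45,0,0,0],
  [50,0,0,0,0,0],
  [50,0,0,0,0,0],
  [50,0,0,0,0,0],
  [50,0,0,0,0,0],
  [0,0,0,0,0,0],
])

```text
time_s: 6.28
position: [597.1, -61.7, 191.0]
tool_rot: [-178.8, 2.3, -79.3]
wrist_force: [-0.5, 1.2, 0.1]
opening: -0.1
```

play_rows([
  [0,0,0,0,0,-0.165],
  [0,0,0,0,0,-0.165],
  [0,0,0,0,0,-0.165],
  [0,0,0,0,0,-0.165],
  [0,0,0,0,0,-0.165],
  [0,0,0,0,0,-0.165],
  [0,0,0,0,0,-0.165],
  [0,0,0,0,0,-0.165],
  [0,0,0,0,0,0],
])

```text
time_s: 7.4
position: [597.5, -56.7, 202.9]
tool_rot: [-177.7, -1.2, -1.1]
wrist_force: [-0.0, 1.3, -1.0]
opening: -0.0
```

```bash
python3 -c "
from h import *
plan(0,-120,150,-3.4)
o=get_obs();d=read_camera('wrist');M=np.eye(4);M[:3,:3]=R.from_euler('xyz',o['tool_rot'],degrees=True).as_matrix();M[:3,3]=o['position'];d['pose']=M@d['mount'];np.savez('w2.npz',**d);cv2.imwrite('pics/w2.png',d['color'][:,:,::-1])
d=read_camera('top');np.savez('top2.npz',**d);cv2.imwrite('pics/top2.png',cv2.resize(d['color'][140:260,220:380,::-1],None,fx=5,fy=5,interpolation=cv2.INTER_CUBIC))
"
```

```text
t 7.4 p [597.5 -56.7 202.9] rpy [-177.7   -1.2   -1.1] loc [   3.3 -121.1] F [-0.   1.3 -1. ] op -0.0 q [ 31.  23. -38. 102.  14.  59. -13.]
target [594.1 -56.3 150. ] tool delta [-4.5  1.7 52.8] rotvec [-0.04  -0.019  0.04 ]
```

View pics/w2.png

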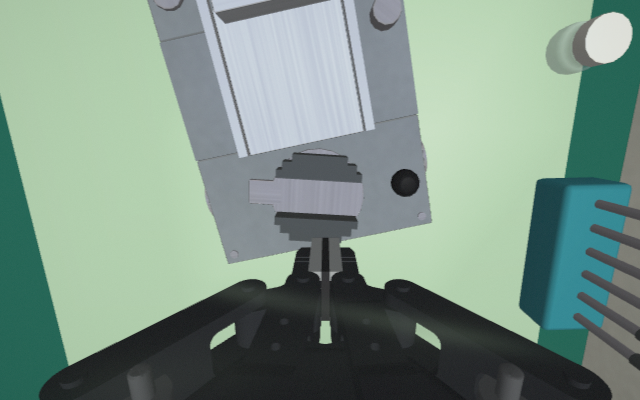

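View pics/top2.png

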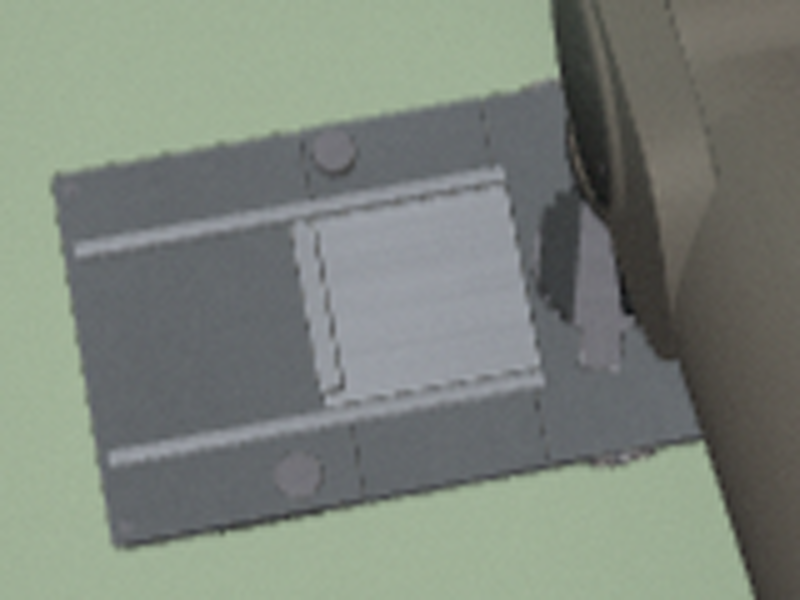

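Run:
```python
from h import *
d=dict(np.load('w2.npz'))
a=np.radians(TY);Rm=np.array([[np.cos(a),-np.sin(a)],[np.sin(a),np.cos(a)]])
loc=lambda uv,z:np.round((ray(d,uv,z)[:,:2]-TC)@Rm,1)
print('tongue end',loc([(249,179),(249,205)],77.5))
print('near cheek inner top',loc([(280,178),(361,182)],95.5))
print('far floor edge',loc([(280,211),(358,216)],77.5))
print('disc right end',loc([(363,199)],77.5))
print('deck corners',loc([(228,263),(431,222)],60),'hatch front',loc([(240,157),(374,129)],68.5),loc([(405,183)],76))
c=d['color'][140:250,230:440,::-1];cv2.imwrite('pics/w2c.png',cv2.resize(c,None,fx=3.8,fy=3.8,interpolation=cv2.INTER_CUBIC))
```

```text
tongue end [[ -56.1  -91.3]
 [ -62.3 -114.4]]
near cheek inner top [[ -26.2  -93.8]
 [  39.3 -111. ]]
far floor edge [[ -36.2 -125.7]
 [  32.8 -145.3]]
disc right end [[  40.1 -130.5]]
deck corners [[-103.5 -171.9]
 [ 103.8 -172. ]] hatch front [[-61.2 -71.3]
 [ 61.8 -71.7]] [[  80.2 -124.1]]
```

View pics/w2c.png

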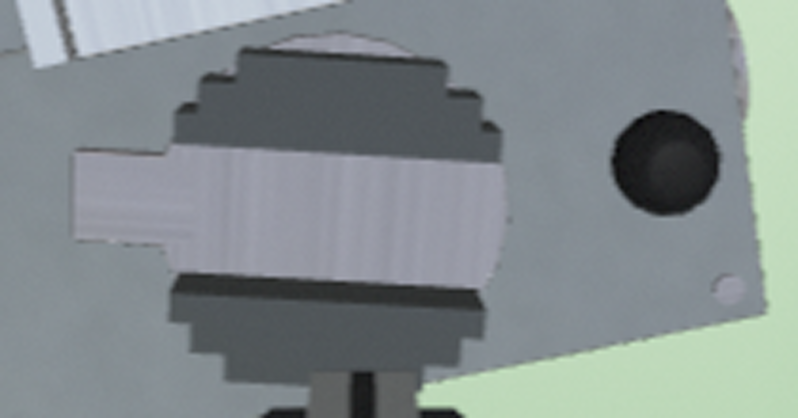

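```bash
python3 -c "
from h import *
plan(-19.3,-114.7,120,-4.9)
"
```

```text
t 7.5 p [597.6 -56.8 202.7] rpy [-177.7   -1.1   -1.3] loc [   3.4 -121.2] F [-0.5 -0.2  0. ] op -0.1 q [ 31.  23. -38. 102.  14.  59. -13.]
target [574.1 -54.6 120. ] tool delta [-25.2   1.6  82.2] rotvec [-0.04  -0.019  0.063]
```

play_rows([
  [-25,2,20,-0.04,-0.02,0.06],
  [0,0,35,0,0,0],
  [0,0,27,0,0,0],
  [0,0,0,0,0,0],
])

```text
time_s: 8.0
position: [572.9, -57.0, 120.2]
tool_rot: [179.9, -0.0, -5.6]
wrist_force: [-0.2, 0.1, 0.6]
opening: -0.3
```

```bash
python3 -c "
from h import *
plan(-19.3,-114.7,81,-4.9)
"
```

```text
t 8.0 p [572.9 -57.  120.2] rpy [179.9  -0.   -5.6] loc [ -21.  -116.8] F [-0.2  0.1  0.6] op -0.3 q [ 27.  26. -35. 109.  19.  51. -23.]
target [574.1 -54.6  81. ] tool delta [ 1.  -2.6 39.2] rotvec [ 0.002 -0.001 -0.013]
```

play_rows([
  [1,-2,14,0,0,-0.01],
  [0,0,12,0,0,0],
  [0,0,8,0,0,0],
  [0,0,0,0,0,0],
])

```text
time_s: 8.5
position: [575.6, -55.0, 86.4]
tool_rot: [179.9, -0.2, -5.2]
wrist_force: [0.1, 0.5, -0.2]
opening: -0.0
```

```bash
python3 -c "
from h import *
plan(-19.3,-114.7,81,-4.9)
d=read_camera('scene');np.savez('s3.npz',**d);cv2.imwrite('pics/s3.png',cv2.resize(d['color'][125:270,265:400,::-1],None,fx=4,fy=4,interpolation=cv2.INTER_CUBIC))
"
```

```text
t 8.5 p [575.6 -55.   86.4] rpy [179.9  -0.2  -5.2] loc [ -17.9 -115.4] F [ 0.1  0.5 -0.2] op -0.0 q [ 25.  29. -34. 110.  22.  47. -25.]
target [574.1 -54.6  81. ] tool delta [-1.5 -0.3  5.4] rotvec [ 0.002 -0.004 -0.005]
```

View pics/s3.png

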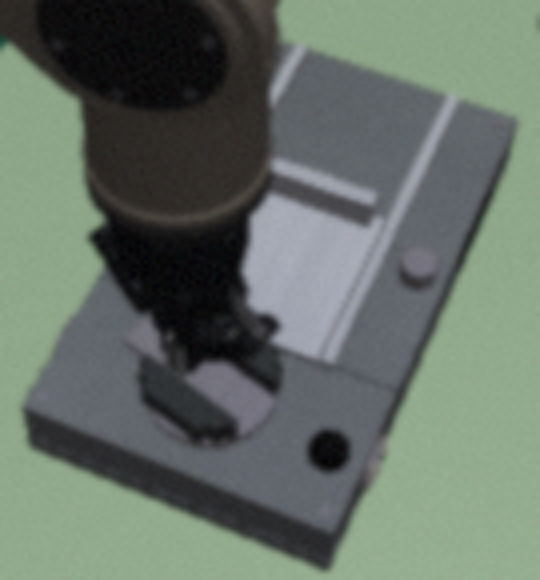

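play_rows([
  [-2,0,4,0,0,0],
  [0,-5,0,0,0,0],
  [1,-3,0,0,0,0.13],
  [1,-3,0,0,0,0.13],
])

```text
time_s: 9.05
position: [576.9, -44.4, 83.2]
tool_rot: [179.9, -0.3, -20.5]
wrist_force: [-2.9, -4.4, 1.3]
opening: 0.2
```

```bash
cat >> h.py <<'E'
def fast():
    o=get_obs();p=np.array(o['position']);l=p[:2]-tw(0,-120);a=np.radians(TY)
    yaw=o['tool_rot'][2];ang=-(yaw-TY)  # clockwise turn of tool x from local +x
    th=np.radians(yaw);xt=np.array([np.cos(th),np.sin(th)]);yt=np.array([np.sin(th),-np.cos(th)])
    F=np.array(o['wrist_force']);print('t',o['time_s'],'z',round(p[2],1),'tool cw',round(ang,1),'rel axis in tool',np.round([l@xt,l@yt],1),'F tool',np.round([F[:2]@xt,F[:2]@yt,F[2]],1),'Tq',np.round(o['ft_torque'],2),np.round(o['tool_rot'],1))
E
python3 -c "
from h import *
fast()"
```

```text
t 9.05 z 83.2 tool cw 31.1 rel axis in tool [-20.3  -5.1] F tool [-1.2  5.1  1.3] Tq [-0.91  0.69  0.08] [179.9  -0.3 -20.5]
```

play_rows([
  [1,-3,0,0,0,0.14],
  [1,-3,0,0,0,0.14],
  [1,-3,0,0,0,0.14],
  [1,-3,0,0,0,0.14],
])

```text
time_s: 9.55
position: [584.1, -37.0, 83.1]
tool_rot: [179.7, -0.2, -53.7]
wrist_force: [-4.8, -2.2, 2.1]
opening: -0.2
```

```bash
python3 -c "
from h import *
fast()"
```

```text
t 9.55 z 83.1 tool cw 64.3 rel axis in tool [-21.4  -3.4] F tool [-1.1  5.2  2.1] Tq [-0.36  1.    0.04] [179.7  -0.2 -53.7]
```

play_rows([
  [1,-4,0,0,0,0.14],
  [1,-4,0,0,0,0.14],
  [1,-3,0,0,0,0.12],
])

```text
time_s: 9.93
position: [592.8, -35.0, 83.1]
tool_rot: [179.6, -0.4, -77.5]
wrist_force: [-5.5, -1.8, 3.9]
opening: 0.1
```

```bash
python3 -c "
from h import *
fast()"
```

```text
t 9.925 z 83.1 tool cw 88.1 rel axis in tool [-21.   -3.4] F tool [0.5 5.7 3.9] Tq [-0.32  1.16  0.  ] [179.6  -0.4 -77.5]
```

play_rows([
  [0,-2,0,0,0,0.03],
  [0,-2,0,0,0,0],
])

```text
time_s: 10.18
position: [594.8, -35.3, 83.1]
tool_rot: [179.3, -0.5, -79.4]
wrist_force: [-7.5, -6.6, 5.6]
opening: -0.0
```

play_rows([
  [0,-3,0,0,0,0],
  [0,-3,0,0,0,0],
])

```text
time_s: 10.42
position: [596.3, -36.1, 82.8]
tool_rot: [178.8, -0.6, -79.5]
wrist_force: [-22.8, -3.5, 18.5]
opening: 0.0
```

```bash
python3 -c "
from h import *
fast()"
```

```text
t 10.425 z 82.8 tool cw 90.1 rel axis in tool [-19.4  -5.9] F tool [-0.7 23.  18.5] Tq [-0.46  5.12 -0.01] [178.8  -0.6 -79.5]
```

play_rows([
  [0,5,0,0,0,0],
  [0,0,0,0,0,0],
])

```text
time_s: 10.68
position: [591.1, -36.5, 83.3]
tool_rot: [178.8, -0.6, -79.5]
wrist_force: [-0.5, 0.2, -0.1]
opening: 0.2
```

```bash
python3 -c "
from h import *
fast()"
```

```text
t 10.675 z 83.3 tool cw 90.1 rel axis in tool [-20.   -0.7] F tool [-0.2  0.4 -0.1] Tq [ 0.   -0.01 -0.05] [178.8  -0.6 -79.5]
```

play_rows([
  [0,0,-15,0,0,0],
  [0,0,-35,0,0,0],
  [0,0,-50,0,0,0],
  [0,0,-40,0,0,0],
  [50,0,0,0,0,0],
  [50,0,0,0,0,0],
  [50,0,0,0,0,0],
  [50,0,0,0,0,0],
  [50,0,0,0,0,0],
  [50,0,0,0,0,0],
  [0,0,0,0,0,0],
])

```text
time_s: 12.05
position: [655.8, -335.0, 245.8]
tool_rot: [179.7, -0.8, -79.1]
wrist_force: [0.4, 0.1, -0.6]
opening: -0.2
```

```bash
python3 -c "
from h import *
fast()
d=read_camera('scene');np.savez('s4.npz',**d);cv2.imwrite('pics/s4.png',cv2.resize(d['color'][125:270,265:400,::-1],None,fx=4,fy=4,interpolation=cv2.INTER_CUBIC))
d=read_camera('top');np.savez('t4.npz',**d);cv2.imwrite('pics/t4.png',cv2.resize(d['color'][140:260,220:380,::-1],None,fx=5,fy=5,interpolation=cv2.INTER_CUBIC))
cv2.imwrite('pics/t4f.png',d['color'][:,:,::-1])
"
```

```text
t 12.05 z 245.8 tool cw 89.7 rel axis in tool [285.4  -8. ] F tool [-0.1 -0.4 -0.6] Tq [0.07 0.03 0.02] [179.7  -0.8 -79.1]
```

View pics/s4.png

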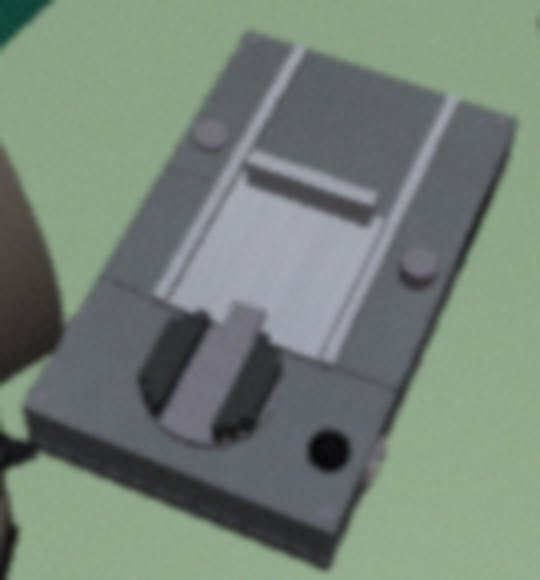

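View pics/t4.png

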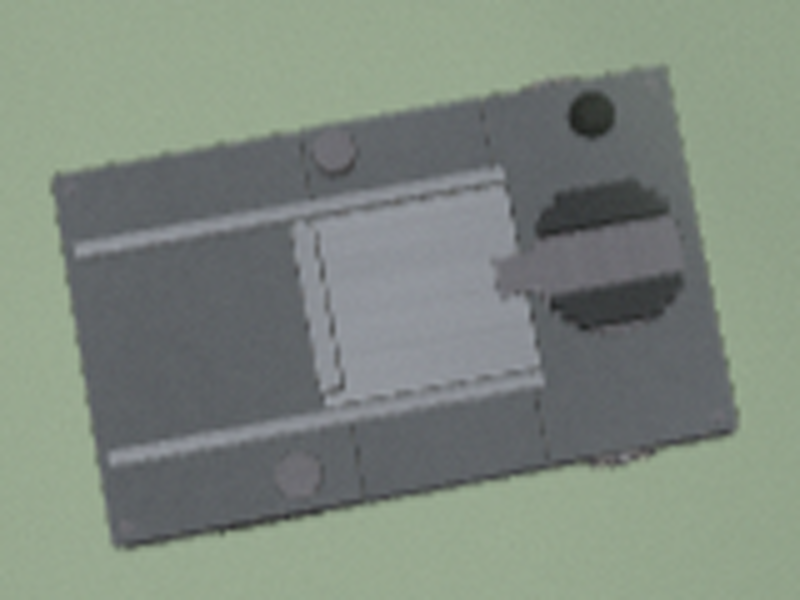

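View pics/t4f.png

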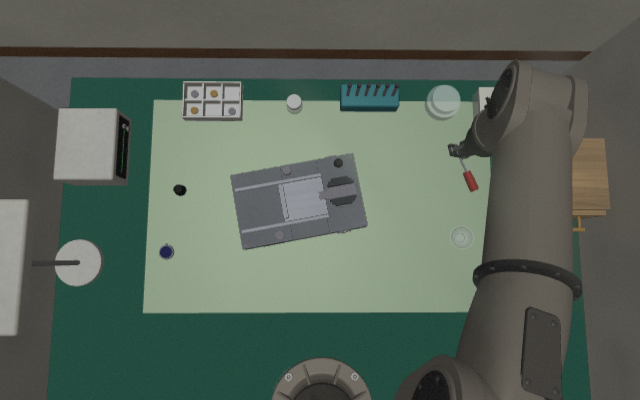

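```bash
python3 -c "
from bench import job_done
print(job_done())"
```

```text
the job is handed in; nothing more can be done
None
```

The hatch is pushed shut, the fastener is turned to its locked stop, and the job is handed in at about 12 s of the 42 s allowed.

- **Hatch:** I pushed it by the bar with the closed fingers until it stopped moving under about 24 N. Its front edge then measured about 71 mm on the −y side of the tester's centre, a travel of about 52 mm.
- **Fastener:** I set the closed fingertips in the slot and turned it clockwise from about 15°. Turning took about 5 N. It stopped at a tool angle of 90° with about 23 N at 20 mm radius, far above its turning resistance. I then centred the fingers in the slot and lifted them straight out.
- **Final checks:**
  - The scene and top pictures show the tongue along the tester's +y, within about 0.5° of its long edge and over the hatch edge.
  - The holder, case back and oil pot look unmoved, as do the watch head, loupe and dish. The driver is partly hidden by the arm but appears in its place.
  - The hand is clear at 246 mm height with the wrist force near zero.
- **Disagreements:** Camera estimates of the tester's pose differed by 2–4 mm between views. I saw no failed checks.

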